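# Count tablets through the gate of a counting tray

## Task

Count the three white disinfectant tablets out of the blue counting tray: with the fingertips, sweep them one at a time through the tray's narrow gate so that each drops into the collecting trough. Slide them only, never pick a tablet up; leave the yellowed tablet behind on the platform, and do not disturb the jar, beaker and bottle standing around.

Things in the scene. Friction and masses are not known exactly. Their poses are not given: they have to be found in the camera images.
- tray: Blue plastic counting tray, 224 x 224 mm, fixed on the bench, placed and turned differently each time. Origin: under its middle, at bench height; z up; its +x points from the platform through the gate to the trough. Walls 4 mm thick, tops 76 mm above the bench (14 mm above the platform).
- platform (a point): On the platform above the tray's origin (62 mm above the bench); tray's axes. In the tray's frame the platform runs from x = -106 mm (rear wall) to 60 mm (lip at the gate) and y = -108 to 108 mm. The tablets start flat on it, x = -70 to 10 mm, |y| under 65 mm.
- gate (a point): Middle of the gate, at platform height (x = 60, y = 0, z = 62 mm in the tray's frame; tray's axes): the only opening, 36 mm wide along y, in the 4 mm thick partition between platform and trough. Right beyond it the floor ends: a tablet tips over and drops into the trough once its middle is about 3 mm past this point.
- fence (a point): Middle of one of the two funnel fences (x = 40, y = 63, z = 69 mm in the tray's frame), 4 mm thick, tops 14 mm above the platform. They run straight from the gate's posts at (59, +-20) mm back to the side walls at (22, +-106) mm; the corners behind them are filled solid to about the same height.
- trough (a point): Middle of the collecting trough's white floor (x = 85, y = 0 in the tray's frame), 8 mm above the bench, 54 mm below the platform. The trough is open on top, runs along the tray's whole y behind the partition and is 50 mm wide (x = 60 to 110 mm in the tray's frame).
- white_1_mid (a point): White scored tablet, one of three alike, 26 mm in diameter, 12 mm thick, 10 to 16 g, lying flat on the platform; this point is its centre, 6 mm above the platform when flat; z is its axis
- white_2_mid (a point): White scored tablet, one of three alike, 26 mm in diameter, 12 mm thick, 10 to 16 g, lying flat on the platform; this point is its centre, 6 mm above the platform when flat; z is its axis
- white_3_mid (a point): White scored tablet, one of three alike, 26 mm in diameter, 12 mm thick, 10 to 16 g, lying flat on the platform; this point is its centre, 6 mm above the platform when flat; z is its axis
- yellow_mid (a point): Yellow-brown discoloured tablet that stays on the platform, 26 mm in diameter, 12 mm thick, 10 to 16 g, lying flat on the platform; this point is its centre, 6 mm above the platform when flat; z is its axis
- jar_mid (a point): Closed white plastic jar, 72 mm in diameter, 100 mm high, standing on the bench; its centre. Bystander.
- beaker_mid (a point): Glass beaker, 70 mm in diameter, 90 mm high, standing on the bench; its centre. Bystander.
- amber_bottle_mid (a point): Small amber glass bottle with black cap, 48 mm in diameter, 85 mm high, standing on the bench; its centre. Bystander.

How it is judged:
On the way, in this order (a step that is already met when the one before it is completed fails the run):
1. one white tablet, and only one, is in the trough ((((x of white_1_mid in the frame of tray above 0.062 m and z of white_1_mid in the frame of tray below 0.054 m) and not (x of white_2_mid in the frame of tray above 0.062 m and z of white_2_mid in the frame of tray below 0.054 m) and not (x of white_3_mid in the frame of tray above 0.062 m and z of white_3_mid in the frame of tray below 0.054 m)) or (not (x of white_1_mid in the frame of tray above 0.062 m and z of white_1_mid in the frame of tray below 0.054 m) and (x of white_2_mid in the frame of tray above 0.062 m and z of white_2_mid in the frame of tray below 0.054 m) and not (x of white_3_mid in the frame of tray above 0.062 m and z of white_3_mid in the frame of tray below 0.054 m)) or (not (x of white_1_mid in the frame of tray above 0.062 m and z of white_1_mid in the frame of tray below 0.054 m) and not (x of white_2_mid in the frame of tray above 0.062 m and z of white_2_mid in the frame of tray below 0.054 m) and (x of white_3_mid in the frame of tray above 0.062 m and z of white_3_mid in the frame of tray below 0.054 m)))), for 0.2 s.
2. two white tablets are in the trough and the third is not ((((x of white_1_mid in the frame of tray above 0.062 m and z of white_1_mid in the frame of tray below 0.054 m) and (x of white_2_mid in the frame of tray above 0.062 m and z of white_2_mid in the frame of tray below 0.054 m) and not (x of white_3_mid in the frame of tray above 0.062 m and z of white_3_mid in the frame of tray below 0.054 m)) or ((x of white_1_mid in the frame of tray above 0.062 m and z of white_1_mid in the frame of tray below 0.054 m) and not (x of white_2_mid in the frame of tray above 0.062 m and z of white_2_mid in the frame of tray below 0.054 m) and (x of white_3_mid in the frame of tray above 0.062 m and z of white_3_mid in the frame of tray below 0.054 m)) or (not (x of white_1_mid in the frame of tray above 0.062 m and z of white_1_mid in the frame of tray below 0.054 m) and (x of white_2_mid in the frame of tray above 0.062 m and z of white_2_mid in the frame of tray below 0.054 m) and (x of white_3_mid in the frame of tray above 0.062 m and z of white_3_mid in the frame of tray below 0.054 m)))), for 0.2 s.
3. all three white tablets are in the trough (((x of white_1_mid in the frame of tray above 0.062 m and z of white_1_mid in the frame of tray below 0.054 m) and (x of white_2_mid in the frame of tray above 0.062 m and z of white_2_mid in the frame of tray below 0.054 m) and (x of white_3_mid in the frame of tray above 0.062 m and z of white_3_mid in the frame of tray below 0.054 m))), for 0.2 s.
At the end, for the whole second after the job is handed in: All three white tablets lie still in the collecting trough (centres between the partition and the outer wall, at least 8 mm below the platform), the yellowed tablet lies on the platform with its centre at least 10 mm short of the gate, and jar, beaker and bottle are within 20 mm of where they stood (x of white_1_mid in the frame of tray between 0.062 and 0.11 m and y of white_1_mid in the frame of tray between -0.108 and 0.108 m and z of each of white_1_mid, white_2_mid, white_3_mid in the frame of tray below 0.054 m and x of white_2_mid in the frame of tray between 0.062 and 0.11 m and y of white_2_mid in the frame of tray between -0.108 and 0.108 m and x of white_3_mid in the frame of tray between 0.062 and 0.11 m and y of white_3_mid in the frame of tray between -0.108 and 0.108 m and x of yellow_mid in the frame of tray between -0.106 and 0.05 m and y of yellow_mid in the frame of tray between -0.108 and 0.108 m and z of yellow_mid in the frame of tray between 0.062 and 0.078 m and linear speed of each of white_1, white_2, white_3, yellow below 0.02 m/s and distance of each of jar_mid, beaker_mid, amber_bottle_mid from where it was at the start of the episode below 0.02 m); the robot touches nothing.
It fails at once if a tablet is lifted: its centre rises more than 12 mm above where it lies on the platform (z of any of white_1_mid, white_2_mid, white_3_mid, yellow_mid in the frame of tray above 0.08 m).
It fails at once if the yellowed tablet goes through the gate (x of yellow_mid in the frame of tray above 0.06 m).
It fails at once if the jar, beaker or bottle is shoved more than 20 mm or tipped (distance of any of jar_mid, beaker_mid, amber_bottle_mid from where it was at the start of the episode above 0.02 m or angle between any of jar_mid, beaker_mid, amber_bottle_mid's own z axis and vertical above 0.35 rad).
It also fails if it takes over 64 s, if anything falls off the work surface, if the arm or the gripper's body presses on something with over 40 N, if the wrist force passes 120 N, or if a joint passes its speed limit or range.

## Robot

A 6-joint arm with a two-finger parallel gripper is mounted at the origin on the work surface. World frame = base frame: x ahead of the robot, y to its left, z up, the work surface at z = 0. Lengths are in m, angles in rad, forces in N, time in s.
With the tool pointing down it reaches from about 0.3 to 0.775 m from the base axis. Payload 14.6 kg.
Tool frame: the origin (TCP) lies on the centre line of the jaws, within the pads' length; the fingertips stand 11 mm ahead of it and the grasp point (between the pads) lies 8 mm behind it; y points along the fingers, x is the direction in which the jaws open and shut, and the axes are right-handed (so a half turn about y gives the same grasp; the last joint's range is limited). The gripper opens to 94 mm and grips with 3 to 60 N. Pads are 16 mm wide; open, the fingers measure 119 mm over their backs; the gripper's body (75 mm by 177 mm) begins 78 mm behind the grasp point.
Start: joints at [1.14, 0.3, 1.521, -0, 1.321, -0.067], TCP at [0.196, 0.514, 0.216] pointing down, gripper open.
Joint ranges: [-3.03, 3.03], [-0.79, 2.21], [0.23, 2.52], [-1.04, 4.18], [0, 3.07], [-2.55, 2.55]. Speed limits (rad/s): [2.22, 2.22, 2.57, 3.14, 3.14, 3.14].

## Interface

Orientations are given as [roll, pitch, yaw] about the fixed x, y, z axes, in that order (R = Rz(yaw) Ry(pitch) Rx(roll)).
In Python, from station import ctrl, imaging gives the robot as it stands. The module is installed in compiled form; this text tells all that it offers.
- The arm moves only by the tool apply_moves, never from a script. Its argument "deltas" is a list of rows, each an object with "dp": the shift along the tool's x, y, z in m, a list of three; "roll": the turn about the tool's y in rad; "grip": the closure, from -1 (fully open) to 1 (shut). In form: [{"dp": [tx, ty, tz], "roll": roll, "grip": grip}, ...]. A call has 1 to 10 rows; each row shifts and turns the commanded pose from where the row before left it, along the tool's axes as they then stand; what a row does not reach is not made up. A row lasts 1/8 s, in which the tool goes at most 62.5 mm and 10.7 degrees, less where a joint would pass 70% of its speed; a pose out of reach is approached as far as the arm can. A call with a gripper value outside its range is refused whole. The fingers move at their own pace and stop on an object; "newtons" is the grip in N (left out, the last holds). Time passes only in rows, so rows that do not move let the fingers close. It gives the time, the measured TCP pose, the force and the opening at its end, in the units of the state.
- ctrl.get_obs(): the state, without advancing time (a new reading comes with each control period).
- imaging.camera(name): name is "side" or "top" or "wrist"; returns the picture (420x560x3 uint8, blue, green, red); there is no depth.
- imaging.camera_info(name): a dict with "K" (3x3 intrinsics, pixels), "D" ([k1, k2, p1, p2, k3] as OpenCV has them; the pictures are not rectified), "world_from_camera" (4x4, takes a point from camera to world coordinates). Camera axes: x right, y down, z forward; pixel columns grow to the right and rows downward; lengths in m; the calibration is good to about 2 mm. A picture is of the moment at which its call begins: read the wrist's pose just before it. camera_info takes no time and is no camera call; for the wrist camera it gives the pose at the moment of the call.
- ctrl.hand_in(): hands the job in, once; it reports no verdict.
The state is a dict: "time_s": time; "qpos": joint angles; "joint_vel": joint speeds; "tau": joint torques, N m; "ee_pos": TCP position; "eef_rot": TCP orientation; "force": force on the tool from outside, world axes, zero at the start; "moment": the same for the moment, N m; "grip_width": finger opening in m.
Only numpy, scipy, OpenCV 4.12 (cv2) and the standard library are available. Lean on these libraries where they do the work, as an engineer would, in place of code of your own. Each camera call takes 0.05 s, during which the arm holds its last target. There are 200 camera calls.

## Working session

There is one attempt and no reset: what is moved stays moved. The work goes in short steps, Python scripts to look and compute and a tool call to move; the robot and the scene stay as the last step left them, time stands still between calls to the robot, and variables do not carry over. Pictures are saved under pics/ and viewed, about 8 in all and at most 12, crops included, and the job is handed in when it is done.

Besides the shell and the picture viewer there is one more tool, called in YAML: its name, and indented under it one key for each argument. apply_moves: Moves the arm, as the interface text tells. Its arguments: {"type":"object","properties":{"deltas":{"type":"array"},"newtons":{"type":"number"}},"required":["deltas"]}

```bash
mkdir -p pics
python3 - <<'E'
from station import ctrl, imaging
import cv2
o=ctrl.get_obs(); print({k:o[k] for k in('time_s','ee_pos','eef_rot','force','grip_width')})
a=imaging.camera('top'); cv2.imwrite('pics/top1.png',a)
b=imaging.camera('wrist'); cv2.imwrite('pics/w1.png',b)
for n in('top','wrist'):
    i=imaging.camera_info(n); print(i)
E
```

```text
{'time_s': 0.0, 'ee_pos': array([0.19561269, 0.51379366, 0.21591708]), 'eef_rot': array([-1.57075247e+00,  1.06344394e-03,  1.20700797e+00]), 'force': array([ 0.00985575,  0.21841991, -0.5896179 ]), 'grip_width': 0.09386283143005611}
{'K': array([[414.2589475 ,   0.        , 278.68693563],
       [  0.        , 414.2589475 , 214.47284953],
       [  0.        ,   0.        ,   1.        ]]), 'D': array([-0.08724724,  0.        ,  0.        ,  0.        ,  0.        ]), 'world_from_camera': array([[ 0.02444101, -0.98278591,  0.18312424,  0.33744829],
       [-0.99969958, -0.02369055,  0.006285  , -0.02796178],
       [-0.00183849, -0.18322283, -0.98306969,  1.07482956],
       [ 0.        ,  0.        ,  0.        ,  1.        ]])}
{'K': array([[343.99398841,   0.        , 271.65930551],
       [  0.        , 343.99398841, 209.74837429],
       [  0.        ,   0.        ,   1.        ]]), 'D': array([-0.03128293,  0.        ,  0.        ,  0.        ,  0.        ]), 'world_from_camera': array([[ 3.56370681e-01,  8.98804002e-01,  2.55247533e-01,
         1.20841803e-01],
       [ 9.34344642e-01, -3.42766259e-01, -9.75263145e-02,
         5.41810375e-01],
       [-1.66799944e-04,  2.73244684e-01, -9.61944549e-01,
         3.84444325e-01],
       [ 0.00000000e+00,  0.00000000e+00,  0.00000000e+00,
         1.00000000e+00]])}
```

View pics/top1.png

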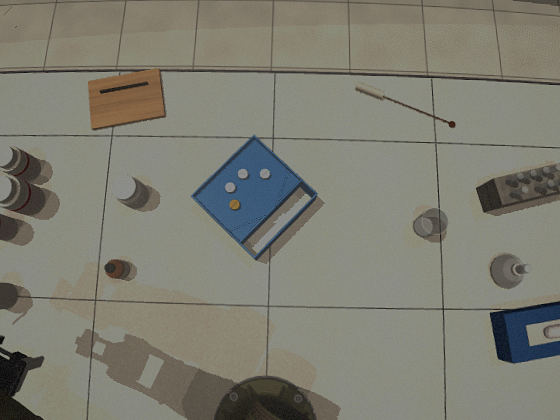

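```bash
cat > h.py <<'E'
import cv2, numpy as np
def ray2plane(info,px,z):
    p=cv2.undistortPoints(np.array(px,float).reshape(-1,1,2),info['K'],info['D']).reshape(-1,2)
    T=info['world_from_camera']; d=np.c_[p,np.ones(len(p))]@T[:3,:3].T; o=T[:3,3]
    return o+d*((z-o[2])/d[:,2])[:,None]
def project(info,P):
    T=np.linalg.inv(info['world_from_camera']); r,_=cv2.Rodrigues(T[:3,:3])
    return cv2.projectPoints(np.array(P,float),r,T[:3,3],info['K'],info['D'])[0].reshape(-1,2)
E
python3 - <<'E'
from h import *
from station import imaging
i=imaging.camera_info('top')
c=ray2plane(i,[(254,136),(317,195),(257,260),(192,196)],.076)[:,:2]
print(c, c.mean(0), np.linalg.norm(c-np.roll(c,-1,0),axis=1))
print(ray2plane(i,[(242,174),(265,174),(230,188),(235,205)],.074))
print(ray2plane(i,[(130,182),(112,267),(430,215)],.09))
cv2.imwrite('pics/top1c.png',cv2.resize(cv2.imread('pics/top1.png')[125:270,180:330],None,fx=4,fy=4,interpolation=cv2.INTER_CUBIC))
E
```

```text
[[ 0.72563     0.04638226]
 [ 0.57482975 -0.11522229]
 [ 0.41082643  0.02787886]
 [ 0.56498638  0.19485646]] [0.56906814 0.03847382] [0.22103562 0.21765805 0.22725935 0.21874862]
[[0.62486425 0.07292386 0.074     ]
 [0.62618142 0.01524308 0.074     ]
 [0.58803521 0.10135425 0.074     ]
 [0.54508353 0.08694207 0.074     ]]
[[ 0.59409344  0.34990942  0.09      ]
 [ 0.3829564   0.37543753  0.09      ]
 [ 0.52850572 -0.39157755  0.09      ]]
```

View pics/w1.png

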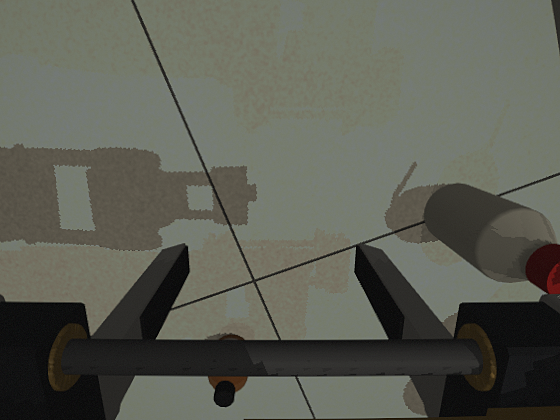

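apply_moves:
  deltas:
    - {"dp": [0, 0, 0], "roll": 0.18, "grip": 0.7}
    - {"dp": [0, 0, 0], "roll": 0.18, "grip": 0.7}
    - {"dp": [0, 0, 0], "roll": 0.18, "grip": 0.7}
    - {"dp": [0, 0, 0], "roll": 0.18, "grip": 0.7}
    - {"dp": [0, 0, 0], "roll": 0.18, "grip": 0.7}
    - {"dp": [0, 0, 0], "roll": 0.18, "grip": 0.7}
    - {"dp": [0, 0, 0], "roll": 0.18, "grip": 0.7}
    - {"dp": [0, 0, 0], "roll": 0.18, "grip": 0.7}
    - {"dp": [0, 0, 0], "roll": 0.18, "grip": 0.7}
    - {"dp": [0, 0, 0], "roll": 0.18, "grip": 0.7}
  newtons: 20

```text
time_s: 1.35
ee_pos: [0.1956, 0.5138, 0.2161]
eef_rot: [-1.572, -0.0, -0.599]
force: [-0.6, -0.3, -0.4]
grip_width: 0.0142
```

apply_moves:
  deltas:
    - {"dp": [0, 0, 0], "roll": 0.156, "grip": 0.7}
    - {"dp": [0.05, 0, 0], "roll": 0, "grip": 0.7}
    - {"dp": [0.06, 0, -0.008], "roll": 0, "grip": 0.7}
    - {"dp": [0.06, 0, -0.008], "roll": 0, "grip": 0.7}
    - {"dp": [0.06, 0, -0.008], "roll": 0, "grip": 0.7}
    - {"dp": [0.06, 0, -0.008], "roll": 0, "grip": 0.7}
    - {"dp": [0.06, 0, -0.008], "roll": 0, "grip": 0.7}
    - {"dp": [0.06, 0, -0.008], "roll": 0, "grip": 0.7}
    - {"dp": [0.06, 0, -0.008], "roll": 0, "grip": 0.7}
    - {"dp": [0.06, 0, -0.008], "roll": 0, "grip": 0.7}

```text
time_s: 2.6
ee_pos: [0.5412, 0.1044, 0.2163]
eef_rot: [-1.571, 0.0, -0.749]
force: [-0.1, 0.7, 0.7]
grip_width: 0.0139
```

apply_moves:
  deltas:
    - {"dp": [0.05, 0, -0.01], "roll": 0, "grip": 0.7}
    - {"dp": [0, 0, 0], "roll": 0, "grip": 0.7}
    - {"dp": [0, 0, 0], "roll": 0, "grip": 0.7}

```text
time_s: 2.98
ee_pos: [0.5697, 0.0653, 0.2161]
eef_rot: [-1.571, 0.001, -0.749]
force: [-0.2, -0.7, -0.0]
grip_width: 0.0138
```

Run:
```python
from h import *
from station import imaging,ctrl
i=imaging.camera_info('wrist'); a=imaging.camera('wrist'); cv2.imwrite('pics/w2.png',a)
import pickle; pickle.dump(i,open('w2.pkl','wb'))
o=ctrl.get_obs();print(o['time_s'],o['ee_pos'],o['eef_rot'],o['grip_width'],o['force'])
```

```text
3.025 [0.56957586 0.06572229 0.21634363] [-1.57100482e+00  3.87994881e-04 -7.48187495e-01] 0.01389110192914066 [ 0.09518495  0.51544673 -0.58866131]
```

View pics/w2.png

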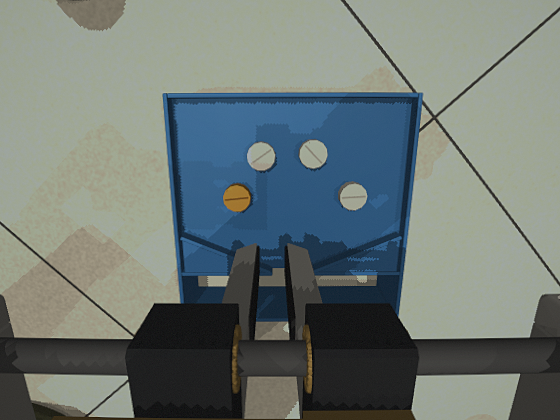

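```bash
cat >> h.py <<'E'
def tablets(img,info,z=.074,roi=None):
    hsv=cv2.cvtColor(img,cv2.COLOR_BGR2HSV); out={}
    for n,lo,hi in(('white',(0,0,120),(179,70,255)),('yellow',(10,120,80),(30,255,255))):
        m=cv2.inRange(hsv,lo,hi)
        if roi is not None:
            k=np.zeros(m.shape,np.uint8); cv2.fillConvexPoly(k,np.array(roi,np.int32),255); m&=k
        m=cv2.morphologyEx(m,cv2.MORPH_OPEN,np.ones((3,3)))
        N,_,s,c=cv2.connectedComponentsWithStats(m)
        out[n]=[(c[k],s[k,2:5]) for k in range(1,N) if s[k,4]>150]
    return out
E
python3 - <<'E'
from h import *
import pickle
i=pickle.load(open('w2.pkl','rb')); a=cv2.imread('pics/w2.png')
c=ray2plane(i,[(163,94),(423,94),(399,320)],.076)[:,:2]; print(c,np.linalg.norm(c[0]-c[1]),np.linalg.norm(c[2]-c[1]))
d=c[1]-c[0]; print('yaw of y',np.arctan2(d[1],d[0]))
ps=ray2plane(i,[(183,273),(401,276)],.076);print(ps)
t=tablets(a,i,roi=[(170,100),(415,100),(400,235),(183,235)])
y=d/np.linalg.norm(d); x=np.array([y[1],-y[0]])
o=(c[0]+c[1])/2+.112*x; print('origin',o,'x',x,'y',y)
for n in t:
  for p,s in t[n]:
    w=ray2plane(i,[p],.073)[0,:2]; print(n,p,s,w,'tray',(w-o)@x,(w-o)@y)
print((ps[:,:2]-o)@np.c_[x,y])
E
```

```text
[[ 0.56587545  0.19806038]
 [ 0.72925556  0.04632937]
 [ 0.57943423 -0.11718961]] 0.22296941292275202 0.22177665884946965
yaw of y -0.7484467615616537
[[ 0.45545632  0.07132747  0.076     ]
 [ 0.61115981 -0.07814974  0.076     ]]
origin [0.57134935 0.04012724] x [-0.68050145 -0.73274673] y [ 0.73274673 -0.68050145]
white [313.06089744 153.54487179] [ 28  28 624] [0.62636239 0.07171252] tray -0.060580469923114826 0.018816798169722145
white [260.44605475 155.89855072] [ 28  28 621] [0.59020836 0.1024471 ] tray -0.058498262694056245 -0.028589877653640045
white [353.11072056 196.4288225 ] [ 27  26 569] [0.62761712 0.01630725] tray -0.020836288423442793 0.057439563516709626
yellow [236.42680776 197.92416226] [ 28  27 567] [0.54695559 0.08937421] tray -0.019485577703336237 -0.05138707890131126
[[ 0.0560035  -0.10615204]
 [ 0.05957599  0.10965864]]
```

View pics/top1c.png

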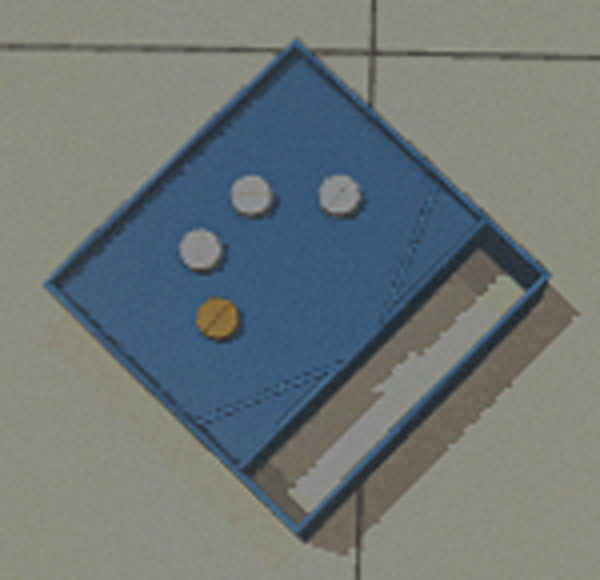

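apply_moves:
  deltas:
    - {"dp": [0.02, 0, 0.034], "roll": 0, "grip": 0.7}
    - {"dp": [0.019, 0, 0.034], "roll": 0, "grip": 0.7}
    - {"dp": [0, 0.04, 0], "roll": 0, "grip": 0.7}
    - {"dp": [0, 0.04, 0], "roll": 0, "grip": 0.7}
    - {"dp": [0, 0.03, 0], "roll": 0, "grip": 0.7}
    - {"dp": [0, 0, 0], "roll": 0, "grip": 0.7}
    - {"dp": [0, 0, 0], "roll": 0, "grip": 0.7}

```text
time_s: 3.9
ee_pos: [0.6454, 0.0889, 0.1083]
eef_rot: [-1.569, -0.001, -0.748]
force: [0.7, 0.7, -0.5]
grip_width: 0.0143
```

```bash
cat > st.py <<'E'
from h import *
from station import imaging,ctrl
O=np.array([.5713,.0401]); X=np.array([-.6805,-.7327]); Y=np.array([.7327,-.6805])
def st():
    o=ctrl.get_obs(); d=o['ee_pos'][:2]-O
    print('t %.2f tray x %.1f y %.1f z %.1f'%(o['time_s'],d@X*1e3,d@Y*1e3,o['ee_pos'][2]*1e3),'rot',o['eef_rot'].round(3),'F',o['force'].round(1),'w',round(o['grip_width'],4))
def find(cam='top'):
    i=imaging.camera_info(cam); a=imaging.camera(cam)
    c=np.array([(-106,-108),(-106,108),(58,108),(58,-108)])/1e3
    roi=project(i,np.c_[O+c[:,:1]*X+c[:,1:]*Y,np.full(4,.063)])
    t=tablets(a,i,roi=roi) if cam!='top' else tablets(cv2.resize(a,None,fx=4,fy=4,interpolation=cv2.INTER_CUBIC),i,roi=(roi+.5)*4-.5)
    for n in t:
        for p,s in t[n]:
            q=p if cam!='top' else (p+.5)/4-.5
            d=ray2plane(i,[q],.073)[0,:2]-O
            print(n,s,'tray',(d@X*1e3).round(1),(d@Y*1e3).round(1))
    return a
E
python3 - <<'E'
from st import *
st(); a=find('wrist'); cv2.imwrite('pics/w3.png',a); a=find('top'); cv2.imwrite('pics/t3.png',a[125:270,180:330])
E
```

```text
t 3.90 tray x -86.1 y 21.1 z 108.3 rot [-1.569e+00 -1.000e-03 -7.480e-01] F [ 0.7  0.7 -0.5] w 0.0143
yellow [  5  39 159] tray 14.5 48.1
white [ 28  26 272] tray -15.6 57.5
```

View pics/w3.png

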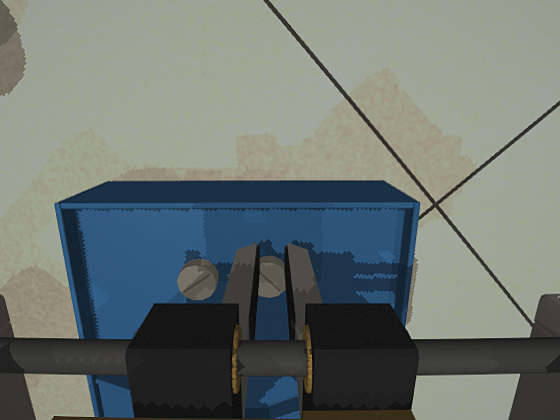

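apply_moves:
  deltas:
    - {"dp": [0, 0.015, 0], "roll": 0, "grip": 0.7}
    - {"dp": [-0.002, 0.016, 0], "roll": 0, "grip": 0.7}
    - {"dp": [0, 0, 0], "roll": 0, "grip": 0.7}

```text
time_s: 4.38
ee_pos: [0.6431, 0.0895, 0.0741]
eef_rot: [-1.572, 0.001, -0.749]
force: [0.9, 0.4, -1.2]
grip_width: 0.0141
```

apply_moves:
  deltas:
    - {"dp": [0, 0, -0.005], "roll": 0, "grip": 0.7}
    - {"dp": [-0.001, 0, -0.008], "roll": 0, "grip": 0.7}
    - {"dp": [-0.0015, 0, -0.01], "roll": 0, "grip": 0.7}
    - {"dp": [-0.0015, 0, -0.01], "roll": 0, "grip": 0.7}
    - {"dp": [-0.0015, 0, -0.01], "roll": 0, "grip": 0.7}
    - {"dp": [-0.0015, 0, -0.01], "roll": 0, "grip": 0.7}
    - {"dp": [-0.0015, 0, -0.01], "roll": 0, "grip": 0.7}
    - {"dp": [-0.0015, 0, -0.01], "roll": 0, "grip": 0.7}
    - {"dp": [-0.0015, 0, -0.01], "roll": 0, "grip": 0.7}

```text
time_s: 5.5
ee_pos: [0.5781, 0.0361, 0.0755]
eef_rot: [-1.571, -0.0, -0.749]
force: [-0.4, -0.7, -0.7]
grip_width: 0.0138
```

Run:
```python
from st import *
st(); a=find('top'); w=imaging.camera('wrist'); b=cv2.resize(a[125:270,180:330],None,fx=2.5,fy=2.5,interpolation=cv2.INTER_CUBIC)
w=cv2.resize(w,None,fx=.75,fy=.75); H=max(len(w),len(b)); f=lambda m:cv2.copyMakeBorder(m,0,H-len(m),0,0,0)
cv2.imwrite('pics/p4.png',np.hstack([f(b),f(w)]))
```

```text
t 5.50 tray x -1.7 y 7.7 z 75.5 rot [-1.571 -0.    -0.749] F [-0.4 -0.7 -0.7] w 0.0138
```

View pics/p4.png

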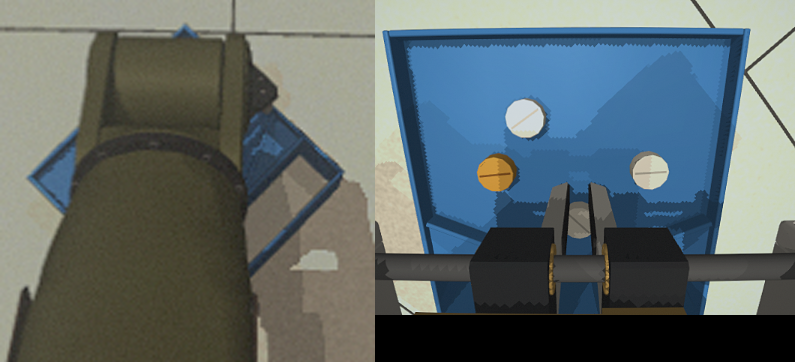

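apply_moves:
  deltas:
    - {"dp": [-0.0015, 0, -0.009], "roll": 0, "grip": 0.7}
    - {"dp": [-0.0015, 0, -0.009], "roll": 0, "grip": 0.7}
    - {"dp": [-0.0015, 0, -0.009], "roll": 0, "grip": 0.7}
    - {"dp": [-0.0015, 0, -0.009], "roll": 0, "grip": 0.7}
    - {"dp": [-0.001, 0, -0.007], "roll": 0, "grip": 0.7}
    - {"dp": [0, 0, -0.005], "roll": 0, "grip": 0.7}
    - {"dp": [0, 0, -0.002], "roll": 0, "grip": 0.7}
    - {"dp": [0, 0, 0], "roll": 0, "grip": 0.7}
    - {"dp": [0, 0, 0], "roll": 0, "grip": 0.7}

```text
time_s: 6.72
ee_pos: [0.5404, 0.0057, 0.0758]
eef_rot: [-1.568, -0.001, -0.749]
force: [7.2, 8.9, -2.0]
grip_width: 0.014
```

Run:
```python
from st import *
st(); find('wrist')
w=imaging.camera('wrist');s=imaging.camera('side')
cv2.imwrite('pics/p5.png',cv2.resize(np.hstack([w,s]),(800,300)))
```

```text
t 6.72 tray x 46.3 y 0.8 z 75.8 rot [-1.568e+00 -1.000e-03 -7.490e-01] F [ 7.2  8.9 -2. ] w 0.014
white [  55   59 2536] tray -58.5 -28.2
white [  52   53 2176] tray -20.9 57.6
yellow [  56   52 2197] tray -19.7 -50.8
```

View pics/p5.png

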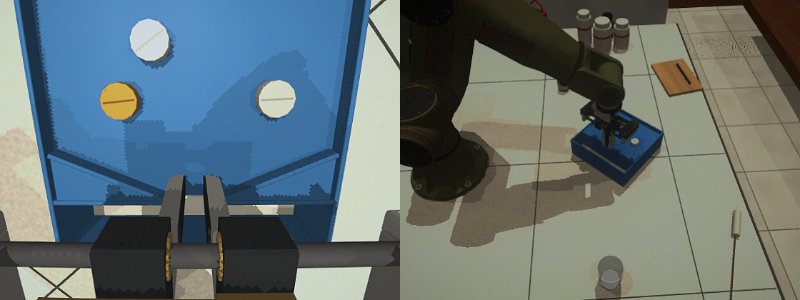

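apply_moves:
  deltas:
    - {"dp": [0, 0, 0.008], "roll": 0, "grip": 0.7}
    - {"dp": [0, 0, 0.01], "roll": 0, "grip": 0.7}
    - {"dp": [0, -0.03, 0.02], "roll": 0, "grip": 0.7}
    - {"dp": [0, -0.05, 0], "roll": 0, "grip": 0.7}
    - {"dp": [0, -0.06, -0.03], "roll": 0, "grip": 0.7}
    - {"dp": [0, 0, -0.05], "roll": 0, "grip": 0.7}
    - {"dp": [0, 0, -0.05], "roll": 0, "grip": 0.7}
    - {"dp": [0, 0, -0.02], "roll": 0, "grip": 0.7}
    - {"dp": [0, 0, 0], "roll": 0, "grip": 0.7}

```text
time_s: 8.0
ee_pos: [0.4646, -0.0762, 0.2117]
eef_rot: [-1.571, -0.001, -0.75]
force: [-0.5, 0.0, -0.6]
grip_width: 0.014
```

Run:
```python
from st import *
st(); find('wrist')
cv2.imwrite('pics/p6.png',imaging.camera('wrist'))
```

```text
t 8.00 tray x 157.8 y 1.0 z 211.7 rot [-1.571e+00 -1.000e-03 -7.500e-01] F [-0.5  0.  -0.6] w 0.014
```

View pics/p6.png

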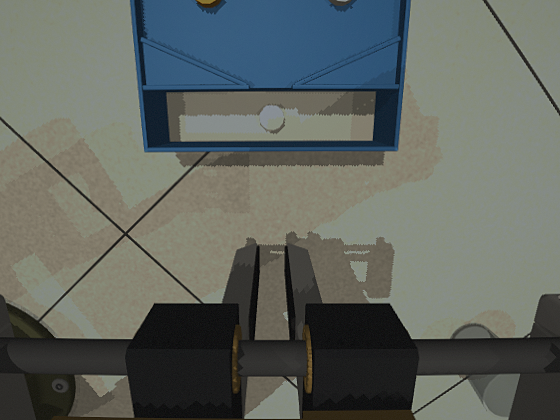

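apply_moves:
  deltas:
    - {"dp": [-0.006, 0, 0.04], "roll": 0, "grip": 0.7}
    - {"dp": [-0.006, 0, 0.05], "roll": 0, "grip": 0.7}
    - {"dp": [-0.007, 0, 0.055], "roll": 0, "grip": 0.7}
    - {"dp": [-0.006, 0, 0.055], "roll": 0, "grip": 0.7}
    - {"dp": [-0.006, 0, 0.043], "roll": 0, "grip": 0.7}
    - {"dp": [0, 0.03, 0], "roll": 0, "grip": 0.7}
    - {"dp": [0, 0.04, 0], "roll": 0, "grip": 0.7}
    - {"dp": [0, 0.03, 0], "roll": 0, "grip": 0.7}
    - {"dp": [0, 0, 0], "roll": 0, "grip": 0.7}

```text
time_s: 9.22
ee_pos: [0.6064, 0.1243, 0.1088]
eef_rot: [-1.574, 0.003, -0.748]
force: [-0.6, 0.8, 0.1]
grip_width: 0.0141
```

Run:
```python
from st import *
st()
```

```text
t 9.22 tray x -85.6 y -31.6 z 108.8 rot [-1.574  0.003 -0.748] F [-0.6  0.8  0.1] w 0.0141
```

apply_moves:
  deltas:
    - {"dp": [0.001, 0.016, 0], "roll": 0, "grip": 0.7}
    - {"dp": [0.001, 0.017, 0], "roll": 0, "grip": 0.7}
    - {"dp": [0, 0, 0], "roll": 0, "grip": 0.7}
    - {"dp": [0, 0, -0.006], "roll": 0, "grip": 0.7}
    - {"dp": [0.003, 0, -0.01], "roll": 0, "grip": 0.7}
    - {"dp": [0.0045, 0, -0.01], "roll": 0, "grip": 0.7}
    - {"dp": [0.0045, 0, -0.01], "roll": 0, "grip": 0.7}
    - {"dp": [0.002, 0, -0.01], "roll": 0, "grip": 0.7}
    - {"dp": [0.002, 0, -0.01], "roll": 0, "grip": 0.7}
    - {"dp": [0.002, 0, -0.01], "roll": 0, "grip": 0.7}

```text
time_s: 10.48
ee_pos: [0.5766, 0.0607, 0.0784]
eef_rot: [-1.571, -0.0, -0.749]
force: [0.5, 0.8, 0.1]
grip_width: 0.014
```

Run:
```python
from st import *
st(); find('wrist')
cv2.imwrite('pics/p7.png',imaging.camera('wrist'))
```

```text
t 10.47 tray x -18.7 y -10.1 z 78.4 rot [-1.571 -0.    -0.749] F [0.5 0.8 0.1] w 0.014
white [  46   48 1713] tray -21.6 57.1
yellow [  47   47 1736] tray -20.3 -50.6
yellow [  9  39 198] tray 33.6 11.1
yellow [  6  36 155] tray 36.8 -32.3
```

View pics/p7.png

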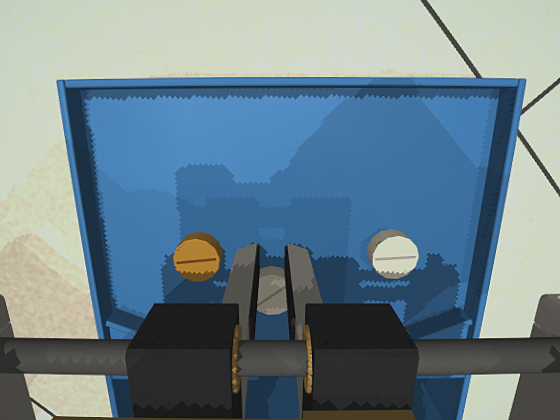

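apply_moves:
  deltas:
    - {"dp": [0.0015, 0.002, -0.01], "roll": 0, "grip": 0.7}
    - {"dp": [0.002, 0, -0.01], "roll": 0, "grip": 0.7}
    - {"dp": [0.002, 0, -0.01], "roll": 0, "grip": 0.7}
    - {"dp": [0.002, 0, -0.01], "roll": 0, "grip": 0.7}
    - {"dp": [0.002, 0, -0.009], "roll": 0, "grip": 0.7}
    - {"dp": [0.001, 0, -0.008], "roll": 0, "grip": 0.7}
    - {"dp": [0, 0, -0.005], "roll": 0, "grip": 0.7}
    - {"dp": [0, 0, -0.001], "roll": 0, "grip": 0.7}
    - {"dp": [0, 0, 0], "roll": 0, "grip": 0.7}

```text
time_s: 11.7
ee_pos: [0.5418, 0.0081, 0.0764]
eef_rot: [-1.571, -0.0, -0.749]
force: [0.5, 0.3, -0.3]
grip_width: 0.0145
```

apply_moves:
  deltas:
    - {"dp": [0, 0, 0.01], "roll": 0, "grip": 0.7}
    - {"dp": [0, -0.02, 0.01], "roll": 0, "grip": 0.7}
    - {"dp": [0, -0.05, 0], "roll": 0, "grip": 0.7}
    - {"dp": [0, -0.06, -0.03], "roll": 0, "grip": 0.7}
    - {"dp": [0, 0, -0.04], "roll": 0, "grip": 0.7}
    - {"dp": [0, 0, 0], "roll": 0, "grip": 0.7}
    - {"dp": [0, 0, 0], "roll": 0, "grip": 0.7}

```text
time_s: 12.58
ee_pos: [0.5096, -0.0266, 0.2021]
eef_rot: [-1.571, 0.0, -0.749]
force: [0.5, 0.5, -0.3]
grip_width: 0.0142
```

Run:
```python
from st import *
st(); find('wrist')
cv2.imwrite('pics/p8.png',imaging.camera('wrist'))
```

```text
t 12.57 tray x 90.8 y 0.2 z 202.1 rot [-1.571  0.    -0.749] F [ 0.5  0.5 -0.3] w 0.0142
white [ 31  33 810] tray -21.1 57.8
yellow [ 32  33 800] tray -19.3 -51.2
```

View pics/p8.png

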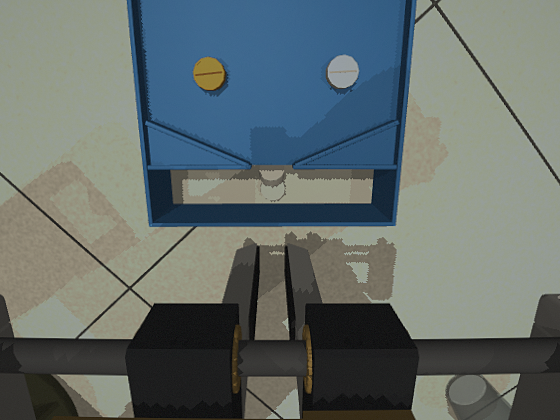

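Run:
```python
from st import *
a=cv2.imread('pics/p8.png'); g=cv2.cvtColor(a,cv2.COLOR_BGR2GRAY)
for r in range(154,210,2): print(r,' '.join('%3d'%v for v in g[r,244:304:2]))
print(a[172,272],a[190,272],a[172,230],a[72,340])
i=imaging.camera_info('wrist')
for px,z in(((272,190),.02),((272,173),.068),((272,173),.02)):
    d=ray2plane(i,[px],z)[0,:2]-O; print(px,z,d@X,d@Y)
for q in((.060,-.018,.062),(.060,.018,.062),(.0575,0,.062),(.062,0,.076)):
    print(q,project(i,[np.r_[O+q[0]*X+q[1]*Y,q[2]]]))
```

```text
154  92  91  91  91  78  76  76  77  77  76  75  78  76  77  76  78  78  77  77  78  76  77  75  78  75  75  76  77  78  77
156  91  93  90  92  73  77  77  76  76  77  75  77  76  78  76  76  76  75  76  76  75  76  77  77  77  77  76  78  76  71
158  77  76  74  93  76  77  77  76  76  76  76  76  78  76  76  76  77  75  76  76  77  76  76  78  77  77  68  73  63  45
160  35  56  77  77  76  77  76  75  75  75  76  76  77  76  75  75  76  75  76  75  77  77  76  71  69  72  61  46  37  56
162  82  47  34  68  77  77  74  75  77  74  76  76  77  77  77  77  75  77  77  75  76  77  72  68  70  45  35  67  89  86
164  89  85  70  30  79  74  73  68  69  73  71  71  73  71  76  77  76  77  76  77  77  71  72  72  40  27  88  86  74  61
166  87  73  76  62  80  91  81  83  90  89  91  92  91  90  92  90  91  90  91  91  95  97  95  97  46  81  80  79  79  81
168  75  73  62  55  81  82  84  80  91  89  88  89  89  89  90  89  89  89  89  89  94  94  96  96  91  62  63  62  62  64
170  89  79  78  84  82  82  82  75 146 134  89 144 136  79  92 135 140 139 141  89 102  95  95  96  96  92 
[... 2104 characters left out ...]
 42  41  41  40  40
206  39  39  42  39  39  43  40  42  42  41  42  41  42  41  43  43  39  42  39  38  40  41  40  43  44  41  42  45  43  42
208  42  42  41  43  42  42  42  43  41  43  41  44  41  42  41  40  40  43  42  41  42  45  40  43  41  43  42  42  41  41
[134 150 155] [139 155 151] [ 94 107 112] [114 123 127]
(272, 190) 0.02 0.0896023242604822 0.00022077693948822187
(272, 173) 0.068 0.06348167237622104 0.00022691126720802353
(272, 173) 0.02 0.07172594845472073 0.00022178448043782019
(0.06, -0.018, 0.062) [[251.7768831  168.04315705]]
(0.06, 0.018, 0.062) [[291.72279082 168.03701362]]
(0.0575, 0, 0.062) [[271.74788833 165.27160198]]
(0.062, 0, 0.076) [[271.73618915 172.87155717]]
```

apply_moves:
  deltas:
    - {"dp": [0, 0, 0], "roll": 0.1746, "grip": 0.7}
    - {"dp": [0, 0, 0], "roll": 0.1746, "grip": 0.7}
    - {"dp": [0, 0, 0], "roll": 0.1746, "grip": 0.7}
    - {"dp": [0, 0, 0], "roll": 0.1746, "grip": 0.7}
    - {"dp": [0, 0, 0], "roll": 0.1746, "grip": 0.7}
    - {"dp": [-0.016, 0, 0.048], "roll": 0, "grip": 0.7}
    - {"dp": [-0.016, 0, 0.048], "roll": 0, "grip": 0.7}
    - {"dp": [-0.017, 0, 0.047], "roll": 0, "grip": 0.7}
    - {"dp": [0, 0.04, 0], "roll": 0, "grip": 0.7}
    - {"dp": [0, 0.05, 0], "roll": 0, "grip": 0.7}

```text
time_s: 13.92
ee_pos: [0.6553, 0.0156, 0.1107]
eef_rot: [-1.57, 0.0, -1.621]
force: [0.0, 0.2, 0.1]
grip_width: 0.0141
```

apply_moves:
  deltas:
    - {"dp": [0, 0, 0], "roll": 0, "grip": 0.7}
    - {"dp": [0, 0, 0], "roll": 0, "grip": 0.7}

```text
time_s: 14.18
ee_pos: [0.6554, 0.0148, 0.1142]
eef_rot: [-1.569, 0.0, -1.622]
force: [-0.6, -0.9, 0.7]
grip_width: 0.0141
```

Run:
```python
from st import *
st(); find('wrist')
```

```text
t 14.18 tray x -38.7 y 78.8 z 114.2 rot [-1.569  0.    -1.622] F [-0.6 -0.9  0.7] w 0.0141
```

apply_moves:
  deltas:
    - {"dp": [0, 0.018, 0], "roll": 0, "grip": 0.7}
    - {"dp": [0, 0.018, 0], "roll": 0, "grip": 0.7}
    - {"dp": [0, 0, 0], "roll": 0, "grip": 0.7}

```text
time_s: 14.6
ee_pos: [0.654, 0.0144, 0.0746]
eef_rot: [-1.573, -0.0, -1.622]
force: [-0.2, -0.3, 0.6]
grip_width: 0.0141
```

apply_moves:
  deltas:
    - {"dp": [0, 0, -0.006], "roll": 0, "grip": 0.7}
    - {"dp": [0, 0, -0.008], "roll": 0, "grip": 0.7}
    - {"dp": [0, 0, -0.01], "roll": 0, "grip": 0.7}
    - {"dp": [0, 0, -0.01], "roll": 0, "grip": 0.7}
    - {"dp": [0, 0, -0.01], "roll": 0, "grip": 0.7}
    - {"dp": [0, 0, -0.01], "roll": 0, "grip": 0.7}
    - {"dp": [0, 0, -0.008], "roll": 0, "grip": 0.7}
    - {"dp": [0, 0, -0.004], "roll": 0, "grip": 0.7}
    - {"dp": [0, 0, 0], "roll": 0, "grip": 0.7}
    - {"dp": [0, 0, 0.01], "roll": 0, "grip": 0.7}

```text
time_s: 15.85
ee_pos: [0.5989, 0.0173, 0.0764]
eef_rot: [-1.571, 0.0, -1.622]
force: [0.4, 0.1, -0.7]
grip_width: 0.0141
```

apply_moves:
  deltas:
    - {"dp": [0, -0.03, 0.01], "roll": 0, "grip": 0.7}
    - {"dp": [0, -0.05, 0], "roll": 0, "grip": 0.7}
    - {"dp": [0, -0.04, 0], "roll": -0.1746, "grip": 0.7}
    - {"dp": [0, 0, 0], "roll": -0.1746, "grip": 0.7}
    - {"dp": [0, 0, 0], "roll": -0.1746, "grip": 0.7}
    - {"dp": [0, 0, 0], "roll": -0.1746, "grip": 0.7}
    - {"dp": [0, 0, 0], "roll": -0.1746, "grip": 0.7}
    - {"dp": [0, 0, -0.045], "roll": 0, "grip": 0.7}
    - {"dp": [0, 0, -0.045], "roll": 0, "grip": 0.7}
    - {"dp": [0, 0, 0], "roll": 0, "grip": 0.7}

```text
time_s: 17.1
ee_pos: [0.5468, -0.0508, 0.1967]
eef_rot: [-1.571, -0.0, -0.751]
force: [0.7, 0.3, 0.1]
grip_width: 0.0141
```

Run:
```python
from st import *
st(); a=find('wrist'); cv2.imwrite('pics/p9.png',a)
```

```text
t 17.10 tray x 83.3 y 43.9 z 196.7 rot [-1.571 -0.    -0.751] F [0.7 0.3 0.1] w 0.0141
white [ 31  31 751] tray 17.3 12.2
yellow [ 31  33 806] tray -19.6 -51.3
```

apply_moves:
  deltas:
    - {"dp": [-0.015, 0, 0.046], "roll": 0, "grip": 0.7}
    - {"dp": [-0.016, 0, 0.047], "roll": 0, "grip": 0.7}
    - {"dp": [0, 0.04, 0], "roll": 0, "grip": 0.7}
    - {"dp": [0, 0.045, 0], "roll": 0, "grip": 0.7}
    - {"dp": [0, 0, 0], "roll": 0, "grip": 0.7}

```text
time_s: 17.77
ee_pos: [0.587, 0.0409, 0.1084]
eef_rot: [-1.575, 0.004, -0.748]
force: [-0.2, -1.1, 1.0]
grip_width: 0.0138
```

Run:
```python
from st import *
st()
```

```text
t 17.77 tray x -11.3 y 10.9 z 108.4 rot [-1.575  0.004 -0.748] F [-0.2 -1.1  1. ] w 0.0138
```

apply_moves:
  deltas:
    - {"dp": [0.001, 0.016, 0], "roll": 0, "grip": 0.7}
    - {"dp": [0, 0.017, 0], "roll": 0, "grip": 0.7}
    - {"dp": [0, 0, 0], "roll": 0, "grip": 0.7}
    - {"dp": [0, 0, -0.008], "roll": 0, "grip": 0.7}
    - {"dp": [-0.002, 0, -0.01], "roll": 0, "grip": 0.7}
    - {"dp": [-0.0025, 0, -0.01], "roll": 0, "grip": 0.7}
    - {"dp": [-0.0025, 0, -0.01], "roll": 0, "grip": 0.7}
    - {"dp": [-0.0025, 0, -0.008], "roll": 0, "grip": 0.7}
    - {"dp": [-0.002, 0, -0.006], "roll": 0, "grip": 0.7}
    - {"dp": [0, 0, -0.003], "roll": 0, "grip": 0.7}

```text
time_s: 19.02
ee_pos: [0.5424, 0.0068, 0.0783]
eef_rot: [-1.571, 0.0, -0.749]
force: [0.7, -0.5, 0.5]
grip_width: 0.0141
```

apply_moves:
  deltas:
    - {"dp": [0, 0, 0], "roll": 0, "grip": 0.7}
    - {"dp": [0, 0, 0.01], "roll": 0, "grip": 0.7}
    - {"dp": [0, -0.02, 0.01], "roll": 0, "grip": 0.7}
    - {"dp": [0, -0.05, 0], "roll": 0, "grip": 0.7}
    - {"dp": [0, -0.06, -0.03], "roll": 0, "grip": 0.7}
    - {"dp": [0, 0, -0.05], "roll": 0, "grip": 0.7}
    - {"dp": [0, 0, -0.05], "roll": 0, "grip": 0.7}
    - {"dp": [0, 0, -0.02], "roll": 0, "grip": 0.7}
    - {"dp": [0, 0, 0], "roll": 0, "grip": 0.7}

```text
time_s: 20.15
ee_pos: [0.4557, -0.0871, 0.2045]
eef_rot: [-1.57, -0.001, -0.75]
force: [-0.3, 0.0, -0.9]
grip_width: 0.014
```

Run:
```python
from st import *
st(); find('wrist'); w=imaging.camera('wrist'); cv2.imwrite('pics/p10full.png',w)
cv2.imwrite('pics/p10.png',np.hstack([cv2.resize(w[0:170,130:420],None,fx=2.7,fy=2.7,interpolation=cv2.INTER_CUBIC)]))
```

```text
t 20.15 tray x 171.9 y 1.8 z 204.5 rot [-1.57e+00 -1.00e-03 -7.50e-01] F [-0.3  0.  -0.9] w 0.014
```

View pics/p10.png

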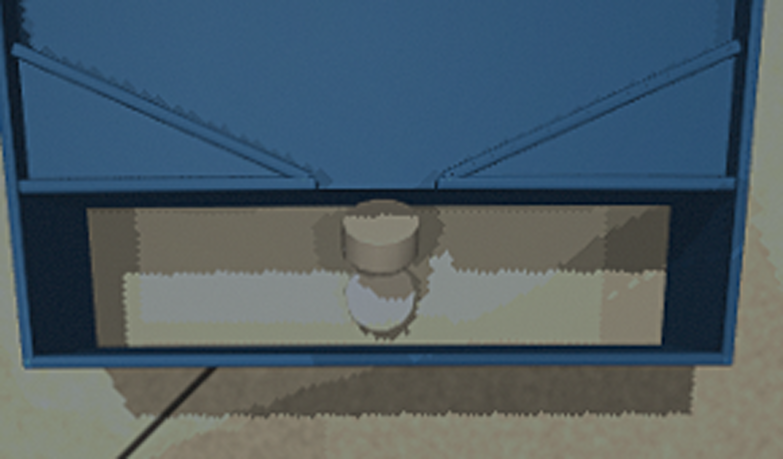

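apply_moves:
  deltas:
    - {"dp": [0, -0.02, 0.04], "roll": 0, "grip": 0.7}
    - {"dp": [0, -0.02, 0.04], "roll": 0, "grip": 0.7}
    - {"dp": [0, 0, 0.02], "roll": 0, "grip": 0.7}
    - {"dp": [0, 0, 0], "roll": 0, "grip": 0.7}
    - {"dp": [0, 0, 0], "roll": 0, "grip": 0.7}

```text
time_s: 20.88
ee_pos: [0.5231, -0.0138, 0.2432]
eef_rot: [-1.572, 0.001, -0.749]
force: [0.1, -0.0, 0.5]
grip_width: 0.0142
```

Run:
```python
from st import *
st(); w=find('wrist'); s=imaging.camera('side')
i=imaging.camera_info('side'); p=project(i,[[O[0],O[1],.06]])[0].astype(int); print(p)
cr=s[max(0,p[1]-70):p[1]+70,max(0,p[0]-80):p[0]+80]
L=w[0:300]; L=cv2.resize(L,(560,300)); a=cv2.resize(w[110:260,130:420],(560,290),interpolation=cv2.INTER_CUBIC)
cr=cv2.resize(cr,(230,200)); col=np.zeros((590,230,3),np.uint8); col[:200]=cr
cv2.imwrite('pics/p11.png',np.hstack([np.vstack([L,a]),col]))
```

```text
t 20.88 tray x 72.3 y 1.4 z 243.2 rot [-1.572e+00  1.000e-03 -7.490e-01] F [ 0.1 -0.   0.5] w 0.0142
yellow [ 27  28 589] tray -19.4 -51.0
[303 194]
```

View pics/p11.png

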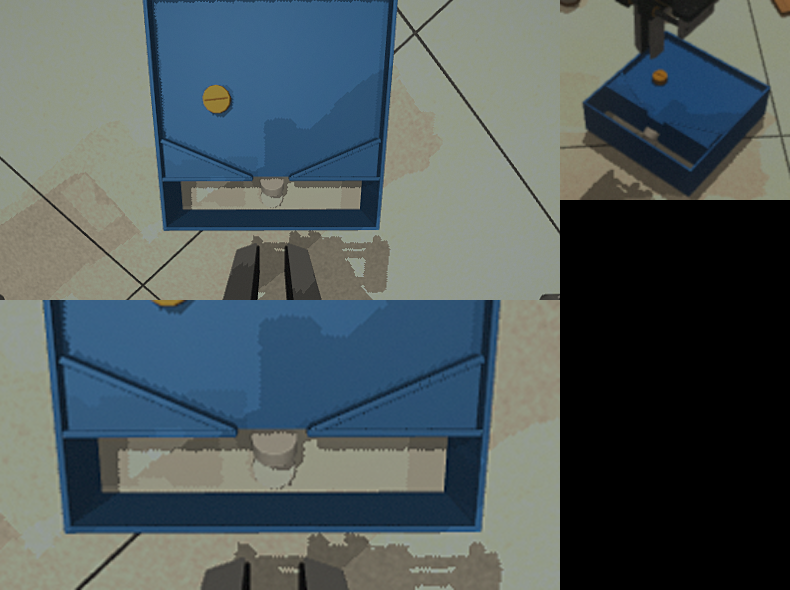

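Run:
```python
from st import *
i=imaging.camera_info('wrist'); w=imaging.camera('wrist')
import copy
# p10 camera: same orientation, shifted by the TCP move (0.4557,-0.0871,0.2045)->now
o=ctrl.get_obs()['ee_pos']; j=copy.deepcopy(i); j['world_from_camera'][:3,3]+=np.array([.4557,-.0871,.2045])-o
f=lambda u,v:(u/2.7+130,v/2.7)
for name,px in(('C left/right edge',[f(342,222),f(419,222)]),('C ellipse top/bottom',[f(380,200),f(380,245)]),('A l/r',[f(345,298),f(414,298)]),('A near edge',[f(380,333)])):
    for z in(.02,.032,.044):
        d=ray2plane(j,px,z)[:,:2]-O; print(name,z,(d@X*1e3).round(1),(d@Y*1e3).round(1))
```

```text
C left/right edge 0.02 [64.5 64.6] [-12.7  14.9]
C left/right edge 0.032 [65.5 65.5] [-12.2  14.5]
C left/right edge 0.044 [66.5 66.5] [-11.7  14. ]
C ellipse top/bottom 0.02 [57.1 72.4] [0.9 0.9]
C ellipse top/bottom 0.032 [58.3 73.1] [1.  0.9]
C ellipse top/bottom 0.044 [59.5 73.8] [1. 1.]
A l/r 0.02 [90.9 90.9] [-12.   13.3]
A l/r 0.032 [90.9 91. ] [-11.5  12.9]
A l/r 0.044 [91. 91.] [-11.   12.5]
A near edge 0.02 [103.4] [0.8]
A near edge 0.032 [103.] [0.8]
A near edge 0.044 [102.7] [0.9]
```

apply_moves:
  deltas:
    - {"dp": [-0.0012, 0.02, -0.009], "roll": 0, "grip": 0.7}
    - {"dp": [0, 0.021, -0.0095], "roll": 0, "grip": 0.7}
    - {"dp": [0, 0, 0], "roll": 0, "grip": 0.7}
    - {"dp": [0, 0, 0], "roll": 0, "grip": 0.7}

```text
time_s: 21.52
ee_pos: [0.5106, -0.0263, 0.2042]
eef_rot: [-1.57, -0.001, -0.749]
force: [0.1, 0.2, 0.1]
grip_width: 0.0139
```

Run:
```python
from st import *
st(); a=imaging.camera('wrist'); cv2.imwrite('pics/p12.png',a); g=cv2.cvtColor(a,cv2.COLOR_BGR2GRAY)
for r in range(158,206,2): print(r,' '.join('%3d'%v for v in g[r,244:304:2]))
```

```text
t 21.52 tray x 90.0 y 0.7 z 204.2 rot [-1.57e+00 -1.00e-03 -7.49e-01] F [0.1 0.2 0.1] w 0.0139
158  80  73  91  89  75  76  76  76  77  76  77  76  77  76  76  77  77  76  77  75  76  77  76  77  76  78  70  74  61  53
160  57  79  76  77  75  76  76  75  76  76  75  76  76  76  76  75  77  76  75  76  76  76  76  67  70  69  62  44  34  43
162  37  28  44  78  70  71  77  71  77  69  71  75  71  77  76  76  77  76  75  75  77  78  69  69  67  44  32  63  86  87
164  94  72  35  37  68  66  68  67  68  67  66  67  66  68  75  75  75  75  74  73  75  65  66  69  39  70  90  82  77  64
166  82  82  76  27  83  88  82  84  80  80  86  87  87  87  85  86  85  86  86  85  96  95  96 101  67  84  78  83  82  82
168  85  76  70  61  83  82  82  81  73 122  78  80  79  81 128  85  89 130  76  89  82  93  95  99  63  74  74  72  72  72
170  83  78  78  84  81  82  82  66 136 140 142 130 143 139 139 140 141 139 140 140 146  93  96  95  89  91  90  90  93  89
172  80  80  82  81  80  82  82  67 133 129 138 138 138 138 139 138 138 138 138 137 143  91  95  93  94  90  91  94  96  96
174  82  82  
[... 1270 characters left out ...]
 151 152 153 151 151 152 153 151 153 160  97 151 151 151 150 151 150 150 150 149
196 139 139 139 140 139 150 149 150 149 130 153 151 151 151 152 152 151 152 156  87 155 151 150 150 151 148 150 151 150 152
198 138 139 138 139 137 150 149 150 150 142 148 152 151 152 153 152 152 155 101 149 150 150 151 149 149 150 150 150 149 150
200 139 139 139 140 138 150 149 150 149 149 149 147 152 155 157 156 130 138 142 152 150 149 149 149 150 150 150 150 150 150
202 145 145 145 145 146 157 158 158 159 159 159 158 158 151 147 159 148 160 159 159 158 159 159 158 158 158 159 158 159 159
204  67  66  67  54  52  51  53  54  55  52  52  52  55  52  53  54  55  53  54  56  56  52  52  57  55  53  52  54  55  53
```

Run:
```python
from st import *
import copy
i=imaging.camera_info('wrist'); o=ctrl.get_obs()['ee_pos']
j=copy.deepcopy(i); j['world_from_camera'][:3,3]+=np.array([.4557,-.0871,.2045])-o
g=cv2.cvtColor(cv2.imread('pics/p10full.png'),cv2.COLOR_BGR2GRAY)
for r in range(64,128,2): print(r,' '.join('%3d'%v for v in g[r,250:296:3]))
def tri(pa,pb):
    A=[];b=[]
    for q,p in((j,pa),(i,pb)):
        c=q['world_from_camera'][:3,3]; d=ray2plane(q,[p],0.)[0]-c; d/=np.linalg.norm(d); M=np.eye(3)-np.outer(d,d); A.append(M); b.append(M@c)
    P=np.linalg.lstsq(np.vstack(A),np.hstack(b),rcond=None)[0]; e=P[:2]-O; return (e@X*1e3).round(1),(e@Y*1e3).round(1),(P[2]*1e3).round(1)
print('C face near edge',tri((271,91),(272,180.5)),'side low',tri((271,100.7),(272,188)),'A near edge',tri((271,123.5),(272,201)))
```

```text
64  72  84  84  83  85  83  85  86  84  84  82  84  83  78  79  88
66  74  82  85  83  85  84  85  83  84  83  85  83  84  77  66  82
68  75  88  88  87  87  87  88  85  88  86  87  87  79  82  67  77
70  17  19  18  16  21  20  21  18  21  19  21  20  19  23  22  24
72  26  29  28  27  26  23  24  25  25  24  25  28  27  27  29  29
74  23  29  22  25  26  48  95  94  92  44  23  26  27  26  27  25
76  71  71  73  66  87  86  85  85  85  85  95  61  62  60  76  74
78 106 108  94  83  83  83  84  90  86  83  82  78  76  75  71  93
80  94  93  91 119  97  91  86 134 134 136 135 137  85  85 106 104
82  95  95  82 130 129 130 130 130 129 128 129 132  83  86  84 106
84  94  93  78 131 130 130 128 129 129 129 130 134  86  87  85 107
86  95  94  72 124 130 128 131 130 130 130 132  82  86  85  84 105
88  93  94  80  94 129 132 129 130 131 131 106  80  86  84 104 104
90  96  93  79  98 110 114 130 131 122 109 100  78  87  85  88 105
92  96  94  84  98 111 115 118 118 116 110  98  76  87  82 106 118
94  95  93  91  97 109 116 119 118 115 109  96  74  85  79 100 142
96  96  95  95  95 109 116 1
[... 557 characters left out ...]
 140  80 142 139 138 139
114 138 139 138 133 138 140 138 139 138 139 140  79 141 138 139 138
116 138 138 137 126 140 139 139 138 140 140 143  89 137 138 138 137
118 138 138 138 139 138 139 139 138 137 140  90 113 135 136 135 135
120 135 136 136 134 118 131 140 138 140 112  77 138 136 136 135 136
122 134 136 135 133 139  68 101 107  89  81  79 136 136 135 135 136
124 134 136 135 135 136 120 117  79  81 116 119 136 135 135 134 134
126 143 143 143 143 142 144 144 143 129 145 145 142 144 144 142 144
C face near edge (np.float64(73.8), np.float64(1.3), np.float64(46.3)) side low (np.float64(82.1), np.float64(1.3), np.float64(42.1)) A near edge (np.float64(103.5), np.float64(1.3), np.float64(9.9))
```

Run:
```python
from station import ctrl
print(ctrl.hand_in())
```

```text
the job is handed in; nothing more can be done
None
```

I swept the three white tablets one at a time through the gate into the trough, using the two half-shut fingertips as a forked pusher. I never gripped or lifted a tablet. The job was handed in at about 21.6 s, with the arm clear above the tray; no verdict is reported.

**Checks that passed:**
- **Platform:** the final wrist picture shows only the yellow tablet on it, at tray (-19, -51) mm, essentially where it started.
- **First tablet:** it lies flat in the trough at about x = 91 mm.
- **Third tablet:** it leans against the partition. By triangulating from two wrist pictures I put its centre at about x = 73 mm, z = 32 mm.
- **Forces:** readings stayed within noise except at the end of the first push, where the wrist felt about 11 N. The fingers were probably touching the fences, so I stopped the later pushes about 2 mm shorter.

**Not fully confirmed:**
- **Second tablet:** it is hidden under the third in the last pictures. I saw it in the trough, tilted, after its own push, but did not measure it directly at the end.
- **Jar, beaker and bottle:** I did not measure them again. The arm passed well above or away from them.

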